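# Set the jar tester's speed hand with its push-to-set knob

## Robot

A 7-joint arm with a two-finger parallel gripper is mounted at the origin on a cart in front of the work surface, level with it; the furniture and walls round the work are solid. World frame = base frame: x ahead of the robot, y to its left, z up, the work surface at z = 0. Lengths are in m, angles in rad, forces in N, time in s.
With the tool pointing down it reaches from about 0.4 to 0.85 m from the base axis. Payload 10.4 kg.
Tool frame: the origin (TCP) lies on the centre line of the jaws, within the pads' length; the fingertips stand r.finger_overhang ahead of it and the grasp point (between the pads) lies 5 mm behind it (r.finger_overhang is the distance from the TCP to the fingertips, in m); z points along the fingers, y is the line along which they close (so a half turn about z gives the same grasp; the last joint's range is limited). The gripper opens to 87 mm and grips with 3 to 60 N. Pads are 19 mm wide; open, the fingers measure 117 mm over their backs; the gripper's body (75 mm by 190 mm) begins 51 mm behind the grasp point.
Start: joints at [-1.238, 0.332, -0.065, 1.46, 0.022, 1.35, -0.088], TCP at [0.218, 0.586, 0.237] pointing down, gripper open.
Joint ranges: [-2.6, 2.6], [-0.5, 2.12], [-1.47, 1.34], [0.16, 2.42], [-1.27, 4.41], [0.06, 2.06], [-2.6, 2.6]. Speed limits (rad/s): [2.22, 2.22, 2.79, 2.79, 3.14, 3.14, 3.14].

## Interface

Orientations are given as a unit quaternion [x, y, z, w].
In Python, from bench import read_state, viewer, r gives the robot as it stands.
- The arm moves only by the tool carry_out, never from a script. Its argument "moves" is a list of rows, each a list of 6 numbers: the shift along the tool's x, y, z in units of 40 mm (1.0 is 40 mm), then the turn, a rotation vector about the tool's x, y, z in units of 8 degrees (1.0 is 8 degrees). A call has 1 to 20 rows; each row shifts and turns the commanded pose from where the row before left it, along the tool's axes as they then stand; what a row does not reach is not made up. A row lasts 1/8 s, in which the tool goes at most 62.5 mm and 10.7 degrees, less where a joint would pass 70% of its speed; a pose out of reach is approached as far as the arm can. A call is refused whole if a number of a shift passes 1 or a number of a turn 1, either way. A call with a gripper value outside its range is refused whole. "fingers" is the finger opening in mm, from 0 to 87, set as the call begins (left out, the last holds). The fingers move at their own pace and stop on an object; "force" is the grip in N (left out, the last holds). Time passes only in rows, so rows that do not move let the fingers close. It gives the time, the measured TCP pose, the force, the opening and the grip force at its end, in the units of the state.
- read_state(): the state, without advancing time (a new reading comes with each control period).
- viewer.camera(name): name is "scene" or "side" or "wrist"; returns a dict with "pixels" (400x640x3 uint8, red, green, blue), "range_z" (400x640 float32, m along the optical axis (not along the pixel's ray), 0 where there is no reading), "fx", "fy", "cx", "cy" (pixels), "xyz" and "orientation" of the camera in the world. Camera axes: x right, y down, z forward; pixel columns grow to the right and rows downward; lengths in m; the calibration is good to about 2 mm. The wrist camera is an equidistant fisheye: a pixel r from the principal point sees the ray r / f radians off the axis. A picture is of the moment at which its call begins.
- r.close_job(): hands the job in; it is judged then, once.
The state is a dict: "time": time; "joint_positions": joint angles; "joint_vel": joint speeds; "joint_torque": joint torques, N m; "ee_pos": TCP position; "eef_rot": TCP orientation; "ft_force": force on the tool from outside, world axes, zero at the start; "torque": the same for the moment, N m; "width": finger opening in m; "grip_force": force on a finger pad.
Only numpy, scipy, OpenCV 4.12 (cv2) and the standard library are available. Lean on these libraries where they do the work, as an engineer would, in place of code of your own. Each camera call takes 0.05 s, during which the arm holds its last target. There are 200 camera calls.

## Task

Set the orange hand on the jar tester's desk controller to the red mark on its scale. The black three-winged knob freewheels until it is pushed in: press it down gently (about 10 N will do, over 50 N would bend its key) and turn it until you feel the hidden key drop into the hand's hub, then, still pressing, carry the hand round clockwise to the red mark. Let the knob spring back up with the hand left standing at the mark, and do not move the flask, the bottle or the carton beside the controller.

Things in the scene. Friction and masses are not known exactly. Their poses are not given: they have to be found in the camera images.
- controller: Cream desk controller, 45 mm high, fixed; a round dial (167 mm over its steel bezel, 55 mm up) lies flat in its top, beside it a blue strip with switch and lamps. Origin: on the worktop right below the dial's axis; z up, x away from the operator; the case reaches 98 mm to either side in x, 100 mm to +y, 170 mm to -y. A clear window, top 53.5 mm up, covers the hand and the mark.
- knob: Black knob over the dial: disc of 84 mm diameter, 7 mm thick, with a boss in the middle and three radial wings. Origin: on the dial's axis in the disc's upper face, 67.5 mm above the worktop when up; x runs along one wing, z up. A spring holds it up: 3 N starts it down, 5.5 N holds it at the bottom stop, 6 mm down. Up, it turns freely without end and moves nothing.
- wing_end (a point): Outer end of one wing, at its top edge, 41 mm from the axis; x points outward. The three wings, 120 degrees apart, stand 16 mm above the disc, are 7 mm thick and run in to the boss (20 mm diameter, 17 mm high). In the gap between two wings closed fingertips fit about 30 mm from the axis: they can press on the disc there and push a wing round.
- dial_axis (a point): Point on the dial's axis at the window's top; fixed. Under the knob a hidden key meets a smooth ledge on the hand's hub after 2 mm of travel (then 12 N per mm), except over its one keyway: there it drops in, the knob goes on down to 6 mm with little force and carries the hand both ways (4 degrees of play each way). At the start the key is 25 to 205 degrees short of the keyway, turning clockwise.
- pointer_tip (a point): Tip of the orange hand, 66 mm from the dial's axis, under the window; x points outward along the hand, z up. Friction (0.08 N m) holds the hand where it is left. It travels 270 degrees, from a stop at the scale's lower left, clockwise over the far side, to one at the lower right (as the operator sees it), and starts in the lower left part.
- mark (a point): Point of the red triangular mark at the dial's rim, 66 mm from the axis, under the window; it does not move. The hand is right when its tip stands at this point. At the start it lies 50 to 200 degrees further clockwise (from above) than the hand. Scale divisions are 7.5 degrees, 8.6 mm at this radius.
- pink_flask: Conical flask with pink liquid, 69 mm wide, 108 mm high, loose, standing beside the controller; origin at the centre of its underside, z up.
- amber_bottle: Brown bottle with black cap, 40 mm wide, 82 mm high, loose, standing beside the controller; origin at the centre of its underside, z up.
- blue_carton: Small blue carton, 48 x 60 x 32 mm, loose, lying beside the controller; origin at the centre of its underside, z up.

How it is judged:
By the outcome, as a careful person would: the job done as asked, in the order asked, and still so for the second after the job is handed in, with the robot touching nothing.
It also fails if it takes over 58 s, if anything falls off the work surface, if the arm or the gripper's body presses on something with over 40 N, if the wrist force passes 120 N, or if a joint passes its speed limit or range.

## Working session

There is one attempt and no reset: what is moved stays moved. The work goes in short steps, Python scripts to look and compute and a tool call to move; the robot and the scene stay as the last step left them, time stands still between calls to the robot, and variables do not carry over. Pictures are saved under pics/ and viewed, at most 10 in all, crops included, and the job is handed in when it is done.

Besides the shell and the picture viewer there is one more tool, called after "Emit:" in YAML: its name, and indented under it one key for each argument. carry_out: Moves the arm, as the interface text tells. Its arguments: {"type":"object","properties":{"moves":{"type":"array","items":{"type":"array","items":{"type":"number"}}},"fingers":{"type":"number"},"force":{"type":"number"}},"required":["moves"]}

```bash
mkdir -p pics
python3 - <<'E'
from bench import read_state, viewer, r
import cv2,numpy as np
s=read_state(); print(s, r.finger_overhang)
ims=[]
for n in ["scene","side"]:
    c=viewer.camera(n); np.savez("%s0.npz"%n,**c); cv2.imwrite(f"pics/{n}0.png",c["pixels"][:,:,::-1]); print(n,c["xyz"],c["orientation"],c["fx"],c["fy"],c["cx"],c["cy"])
E
```

```text
{'time': 0.0, 'joint_positions': array([-1.23761098,  0.3328712 , -0.06464899,  1.46096026,  0.02158745,
        1.34985725, -0.08847777]), 'joint_vel': array([-0.00165725, -0.00012057,  0.0017657 , -0.00222891,  0.00124848,
       -0.00172676, -0.0009115 ]), 'joint_torque': array([-7.12717360e-05, -6.23243809e+01,  2.45770044e-02, -3.89899671e+01,
       -6.14678767e-02,  3.98540148e-02,  1.61220560e-04]), 'ee_pos': array([0.2176069 , 0.58550835, 0.23574515]), 'eef_rot': array([ 1.76959479e-01,  9.84217888e-01, -6.94922089e-04, -9.01436679e-05]), 'ft_force': array([-0.70355707, -0.15756769,  0.67336352]), 'torque': array([ 0.00455788, -0.00215428, -0.00060577]), 'grip_force': 0.0, 'width': 0.08703315471053535} 0.014
scene [ 0.05797567 -0.51788959  0.76432851] [ 0.87122301 -0.30628108  0.13658362 -0.35847912] 457.4686213157465 457.4686213157465 314.22406891570154 204.2519937975825
side [ 0.14244392 -0.65343936  0.66103696] [ 0.87143712 -0.21380231  0.10549593 -0.42866832] 370.4494502606219 370.4494502606219 309.8780204978852 199.1115102850016
```

View pics/scene0.png

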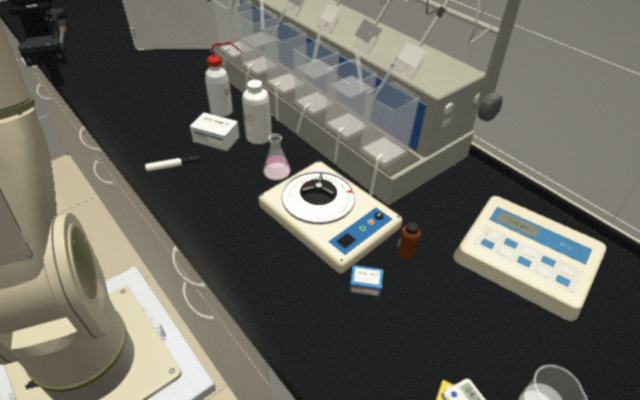

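View pics/side0.png

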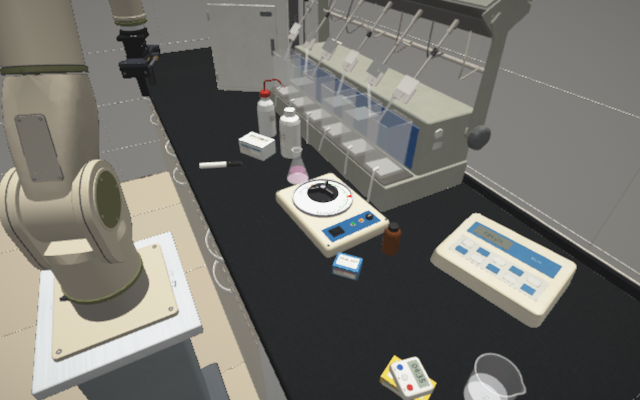

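Scene: controller with dial centre about (319,196), red mark near (350,190), flask (277,158), bottle (410,240), carton (367,280). The side view agrees (dial about (322,196)). The hand is not yet visible.

```bash
cat > h.py <<'E'
import numpy as np, cv2
from scipy.spatial.transform import Rotation as R
def cast(c,uv,z,fish=False):
    uv=np.atleast_2d(np.asarray(uv,float)); x=(uv[:,0]-c["cx"])/c["fx"]; y=(uv[:,1]-c["cy"])/c["fy"]
    if fish:
        t=np.hypot(x,y)+1e-12; d=np.c_[x/t*np.sin(t),y/t*np.sin(t),np.cos(t)]
    else: d=np.c_[x,y,np.ones_like(x)]
    d=R.from_quat(c["orientation"]).apply(d); o=np.asarray(c["xyz"]); s=(z-o[2])/d[:,2]
    return o+d*s[:,None]
def cloud(c):
    v,u=np.mgrid[:400,:640]; z=c["range_z"]; p=np.stack([(u-c["cx"])/c["fx"]*z,(v-c["cy"])/c["fy"]*z,z],-1)
    return R.from_quat(c["orientation"]).apply(p.reshape(-1,3)).reshape(400,640,3)+c["xyz"]
def circ(p):
    A=np.c_[2*p,np.ones(len(p))]; s=np.linalg.lstsq(A,(p**2).sum(1),rcond=None)[0]; return s[:2],np.sqrt(s[2]+s[:2]@s[:2])
E
python3 - <<'E'
from h import *
for n,box in [("scene",(255,375,155,235)),("side",(270,370,165,225))]:
    c=dict(np.load(n+"0.npz")); P=cloud(c); px=c["pixels"].astype(int)
    u0,u1,v0,v1=box; m=np.zeros((400,640),bool); m[v0:v1,u0:u1]=True
    hsv=cv2.cvtColor(c["pixels"],cv2.COLOR_RGB2HSV)
    k=m&(P[...,2]>.060)&(P[...,2]<.1)&(px.max(2)<70)
    q=P[k]; print(n,"knob",len(q),np.median(q,0),q.min(0),q.max(0))
    w=m&(hsv[...,1]<25)&(hsv[...,2]>150)&(P[...,2]>.047)&(P[...,2]<.062)
    w=cv2.morphologyEx(w.astype(np.uint8),cv2.MORPH_OPEN,np.ones((2,2)))
    cs,_=cv2.findContours(w,cv2.RETR_EXTERNAL,cv2.CHAIN_APPROX_NONE); cc=max(cs,key=cv2.contourArea)[:,0]
    hull=cv2.convexHull(cc)[:,0]; 
    print("rim",circ(cast(c,hull,.0545)[:,:2]),len(hull))
    k=m&(px[...,0]>140)&(px[...,1]<90); v,u=np.nonzero(k); print("red",len(u),u.mean() if len(u) else 0,v.mean() if len(u) else 0,cast(c,[u.mean(),v.mean()],.05))
    img=c["pixels"][v0:v1,u0:u1,::-1]; cv2.imwrite(f"pics/{n}c.png",cv2.resize(img,None,fx=5,fy=5,interpolation=2))
E
```

```text
scene knob 533 [0.53676909 0.03633435 0.06807366] [0.50401346 0.00380656 0.0639759 ] [0.58209749 0.08205315 0.08508204]
rim (array([0.54349019, 0.03997932]), np.float64(0.08245590141626621)) 33
red 1 350.0 191.0 [[0.61255762 0.0124969  0.05      ]]
side knob 363 [0.53758034 0.03519648 0.06699418] [0.50426684 0.00279739 0.06295922] [0.58522111 0.08238522 0.08341284]
rim (array([0.54367626, 0.03713152]), np.float64(0.08138732031926008)) 26
red 3 349.6666666666667 195.66666666666666 [[0.61378443 0.01284032 0.05      ]]
```

Run:
```python
from h import *
from bench import read_state, viewer, r
c=viewer.camera("wrist"); s=read_state(); T=R.from_quat(s["eef_rot"])
print("cam in tool",T.inv().apply(c["xyz"]-s["ee_pos"]),(T.inv()*R.from_quat(c["orientation"])).as_matrix().round(3),c["fx"],c["cx"],c["cy"])
print(T.as_matrix().round(3)); print("shift (tool, 40mm units) to (.53,.04,.236):",T.inv().apply(np.array([.53,.04,.236])-s["ee_pos"])/.04)
c=dict(np.load("scene0.npz")); P=cloud(c).reshape(-1,3); 
k=(P[:,2]>.15)&(P[:,0]>.2)&(P[:,0]<.66)&(P[:,1]>-.1)&(P[:,1]<.75); q=P[k]; 
for y in np.arange(-.1,.75,.05):
    w=q[(q[:,1]>=y)&(q[:,1]<y+.05)]
    if len(w): print(round(y,2),len(w),w.min(0).round(3),w.max(0).round(3))
for n,b in dict(flask=(277,160),bottle=(410,242),carton=(367,280)).items():
    print(n,cloud(c)[b[1],b[0]])
```

```text
cam in tool [ 0.08404152 -0.00079779 -0.14940499] [[-0.    -0.952 -0.305]
 [ 1.     0.    -0.   ]
 [ 0.    -0.305  0.952]] 309.70691628693146 317.97216669092205 198.43406209365278
[[-0.937  0.348 -0.   ]
 [ 0.348  0.937 -0.001]
 [-0.    -0.001 -1.   ]]
shift (tool, 40mm units) to (.53,.04,.236): [-1.20726250e+01 -1.00658454e+01  9.23919407e-03]
0.3 6 [0.591 0.349 0.151] [0.603 0.35  0.163]
0.35 156 [0.58 0.35 0.15] [0.62  0.387 0.168]
0.45 318 [0.2   0.47  0.195] [0.633 0.5   0.336]
0.5 1118 [0.2  0.5  0.15] [0.615 0.55  0.402]
0.55 242 [0.2   0.55  0.167] [0.583 0.6   0.402]
0.6 305 [0.226 0.6   0.221] [0.282 0.65  0.337]
0.65 50 [0.256 0.65  0.297] [0.285 0.667 0.336]
flask [0.54232803 0.19874878 0.05592359]
bottle [ 0.60233415 -0.17955653  0.05553811]
carton [ 0.48302815 -0.18119042  0.02956766]
```

View pics/scenec.png

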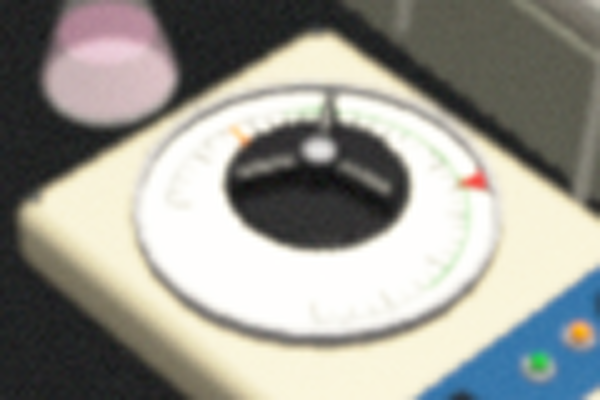

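Crop: orange hand at crop (240,132) → image (303,181); mark apex at crop (457,183) → (346,192); one wing points roughly up (330,100). Moving over the dial with closed fingers.

Emit:
carry_out:
  moves:
    - [-0.86, -0.72, 0, 0, 0, 0]
    - [-0.86, -0.72, 0, 0, 0, 0]
    - [-0.86, -0.72, 0, 0, 0, 0]
    - [-0.86, -0.72, 0, 0, 0, 0]
    - [-0.86, -0.72, 0, 0, 0, 0]
    - [-0.86, -0.72, 0, 0, 0, 0]
    - [-0.86, -0.72, 0, 0, 0, 0]
    - [-0.86, -0.72, 0, 0, 0, 0]
    - [-0.86, -0.72, 0, 0, 0, 0]
    - [-0.86, -0.72, 0, 0, 0, 0]
    - [-0.86, -0.72, 0, 0, 0, 0]
    - [-0.86, -0.72, 0, 0, 0, 0]
    - [-0.86, -0.72, 0, 0, 0, 0]
    - [-0.86, -0.72, 0, 0, 0, 0]
  fingers: 0

```text
time: 1.9
ee_pos: [0.5291, 0.0389, 0.2365]
eef_rot: [0.177, 0.984, 0.0, -0.0]
ft_force: [0.2, 0.8, -0.1]
width: 0.0005
grip_force: 0.0
```

Emit:
carry_out:
  moves:
    - [0, 0, 0, 0, 0, 0.98]
    - [0, 0, 0, 0, 0, 0.98]
    - [0, 0, 0, 0, 0, 0.98]
    - [0, 0, 0, 0, 0, 0.98]
    - [0, 0, 0, 0, 0, 0.98]
    - [0, 0, 0, 0, 0, 0.98]
    - [0, 0, 0, 0, 0, 0.98]
    - [0, 0, 0, 0, 0, 0.98]
    - [0, 0, 0, 0, 0, 0.98]
    - [0, 0, 0, 0, 0, 0]

```text
time: 3.15
ee_pos: [0.5286, 0.0402, 0.2364]
eef_rot: [0.713, 0.702, -0.0, -0.0]
ft_force: [-0.1, 0.2, -0.4]
width: 0.0004
grip_force: 0.0
```

Run:
```python
from h import *
from bench import read_state, viewer, r
c=viewer.camera("wrist"); s=read_state(); np.savez("w1.npz",**c)
print(s["ee_pos"],R.from_quat(s["eef_rot"]).as_matrix().round(3),s["ft_force"],s["joint_positions"].round(2))
cv2.imwrite("pics/w1.png",c["pixels"][:,:,::-1])
```

```text
[0.52857568 0.04022802 0.23638772] [[ 0.013  1.    -0.   ]
 [ 1.    -0.013  0.   ]
 [-0.    -0.    -1.   ]] [0.67214832 0.27343394 0.46592667] [-0.64  0.12  0.52  1.74 -0.06  1.3  -0.12]
```

View pics/w1.png

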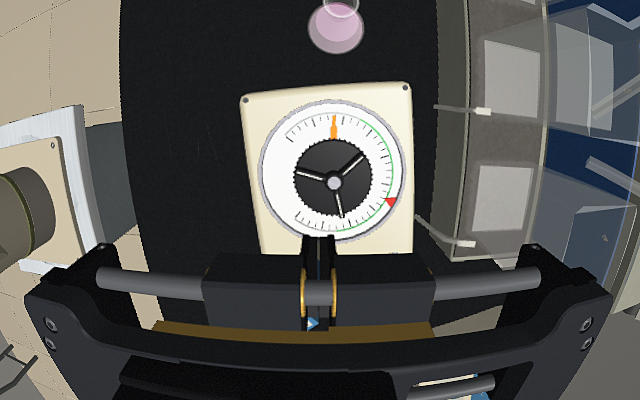

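Wrist view: image up = world +y, right = +x. Boss (334,183), orange tip (334,117), red mark apex (386,199), wings toward (360,155), (299,174), (341,215).

```bash
cat >> h.py <<'E'
CEN=None
def dial(c,cen=None,verbose=True):
    hsv=cv2.cvtColor(c["pixels"],cv2.COLOR_RGB2HSV); px=c["pixels"].astype(int)
    V,U=np.mgrid[:400,:640]; g=cast(c,np.c_[U.ravel(),V.ravel()],.0525,True)
    X=g.reshape(400,640,3)[...,:2]; out={}
    d=np.hypot(*(X-cen).transpose(2,0,1)); ring=(d>.040)&(d<.075)
    for n,m in dict(hand=(hsv[...,0]>7)&(hsv[...,0]<22)&(hsv[...,1]>110)&(hsv[...,2]>120),
                    mark=((hsv[...,0]<6)|(hsv[...,0]>174))&(hsv[...,1]>110)&(hsv[...,2]>120)).items():
        m=(m&ring).astype(np.uint8); k,lab,st,_=cv2.connectedComponentsWithStats(m)
        if k<2: out[n]=None; continue
        i=1+np.argmax(st[1:,4]); q=X[lab==i]; v=q-cen; a=np.degrees(np.arctan2(v[:,1],v[:,0]))
        rr=np.hypot(*v.T); tip=rr>rr.max()-.004 if n=="hand" else rr<rr.min()+.003
        out[n]=(len(q),round(a.mean(),2),round(a[tip].mean(),2),rr.min().round(4),rr.max().round(4))
    return out
E
python3 - <<'E'
from h import *
c=dict(np.load("w1.npz")); hsv=cv2.cvtColor(c["pixels"],cv2.COLOR_RGB2HSV)
w=((hsv[...,1]<40)&(hsv[...,2]>170)).astype(np.uint8)
cs,_=cv2.findContours(w[80:260,240:420],cv2.RETR_EXTERNAL,cv2.CHAIN_APPROX_NONE); cc=max(cs,key=cv2.contourArea)[:,0]+[240,80]
hull=cv2.convexHull(cc)[:,0]; hull=hull[hull[:,1]<228]
p=cast(c,hull,.0535,True)[:,:2]; cen,rad=circ(p); print("rim",cen,rad,np.abs(np.hypot(*(p-cen).T)-rad).max())
print(dial(c,cen)); print("boss",cast(c,[334,183],.0845,True))
V,U=np.mgrid[:400,:640]; k=(hsv[...,2]<75); X=cast(c,np.c_[U.ravel(),V.ravel()],.0675,True)[:,:2]
d=np.hypot(*(X-cen).T); m=(d<.05)&k.ravel()
mm=m.reshape(400,640).astype(np.uint8); cs,_=cv2.findContours(mm,0,1); cc=max(cs,key=cv2.contourArea)[:,0]; h=cv2.convexHull(cc)[:,0]
print("disc",circ(cast(c,h,.0675,True)[:,:2]))
Y=cast(c,np.c_[U.ravel(),V.ravel()],.0835,True)[:,:2]-cen; rr=np.hypot(*Y.T); b=(rr>.014)&(rr<.040)&(hsv[...,2].ravel()>120)
a=np.degrees(np.arctan2(Y[b,1],Y[b,0])); print(np.histogram(a,np.arange(-180,181,10))[0])
z=cloud(c)
E
```

```text
rim [0.54288044 0.06798567] 0.09628590440832002 0.02717566569265857
{'hand': (7, np.float64(84.81), np.float64(84.81), np.float64(0.04), np.float64(0.0413)), 'mark': None}
boss [[0.54487593 0.04332898 0.0845    ]]
disc (array([0.54397884, 0.05136916]), np.float64(0.03797462639580839))
[ 32   9  20  16  11  11   3   2  37  63  38   0   4   6   8  10  13  32
  49  57  74  82  94  97 104 104 111 106 109 101 101  98  87  78  66  52]
```

Run:
```python
from h import *
c=dict(np.load("w1.npz")); hsv=cv2.cvtColor(c["pixels"],cv2.COLOR_RGB2HSV)
print("white",hsv[150,290],"cream",hsv[240,270],hsv[100,270])
w=((hsv[...,1]<14)&(hsv[...,2]>170)).astype(np.uint8); w[:80]=0;w[232:]=0;w[:,:240]=0;w[:,420:]=0
w=cv2.morphologyEx(w,cv2.MORPH_OPEN,np.ones((3,3)))
cs,_=cv2.findContours(w,0,1); cc=max(cs,key=cv2.contourArea)[:,0]; h=cv2.convexHull(cc)[:,0]
h=h[h[:,1]<228]; p=cast(c,h,.0535,True)[:,:2]; cen,rad=circ(p); print("white rim",cen,rad,np.abs(np.hypot(*(p-cen).T)-rad).max())
cs2=np.argwhere((hsv[...,2]<90))[:,::-1]; X=cast(c,cs2,.0675,True)[:,:2]; k=(np.hypot(*(X-cen).T)<.05); q=cs2[k]
h=cv2.convexHull(q.astype(np.int32))[:,0]; p=cast(c,h,.0675,True)[:,:2]; print("disc",circ(p))
print(dial(c,cen))
for n,u in dict(w1=(360,155),w2=(299,174),w3=(341,215)).items():
    v=cast(c,u,.0835,True)[0,:2]-cen; print(n,np.hypot(*v),np.degrees(np.arctan2(v[1],v[0])))
```

```text
white [  0   0 250] cream [ 24  37 235] [ 24  25 241]
white rim [0.54320896 0.04973508] 0.0778677978128797 0.007265828488005069
disc (array([0.54447641, 0.04404525]), np.float64(0.042281650177655526))
{'hand': (82, np.float64(86.41), np.float64(86.69), np.float64(0.04), np.float64(0.0594)), 'mark': (13, np.float64(-28.3), np.float64(-28.43), np.float64(0.0705), np.float64(0.0749))}
w1 0.03527944077334685 38.23273581636499
w2 0.03351860953372779 174.45338131360143
w3 0.04234196668030425 -77.64172336050953
```

Emit:
carry_out:
  moves:
    - [0.8, 0.18, 0, 0, 0, 0]
    - [0, 0, 0.7, 0, 0, 0]
    - [0, 0, 0.7, 0, 0, 0]
    - [0, 0, 0.7, 0, 0, 0]
    - [0, 0, 0.7, 0, 0, 0]
    - [0, 0, 0.4, 0, 0, 0]
    - [0, 0, 0.2, 0, 0, 0]
    - [0, 0, 0.2, 0, 0, 0]
    - [0, 0, 0, 0, 0, 0]

```text
time: 4.32
ee_pos: [0.5364, 0.0721, 0.0925]
eef_rot: [0.713, 0.701, -0.0, -0.0]
ft_force: [-0.3, 0.3, -0.3]
width: 0.0004
grip_force: 0.0
```

Run:
```python
from h import *
from bench import read_state, viewer, r
c=dict(np.load("w1.npz")); cen=np.array([.5445,.0437]); print(dial(c,cen))
for n,u in dict(w1=(360,155),w2=(299,174),w3=(341,215)).items():
    v=cast(c,u,.0835,True)[0,:2]-cen; print(n,np.hypot(*v),np.degrees(np.arctan2(v[1],v[0])))
c=viewer.camera("wrist"); s=read_state(); np.savez("w2.npz",**c); print(s["ee_pos"],s["ft_force"])
i=c["pixels"][:,:,::-1]; cv2.imwrite("pics/w2.png",i)
```

```text
{'hand': (112, np.float64(88.26), np.float64(88.16), np.float64(0.0404), np.float64(0.0654)), 'mark': (36, np.float64(-24.74), np.float64(-24.49), np.float64(0.0667), np.float64(0.075))}
w1 0.038401819978342966 46.52670886474599
w2 0.03587245671384465 165.0159340385345
w3 0.03617043179423112 -77.59336959679372
[0.53666079 0.07208174 0.09287228] [-0.18616619  0.39038575  0.02369829]
```

View pics/w2.png

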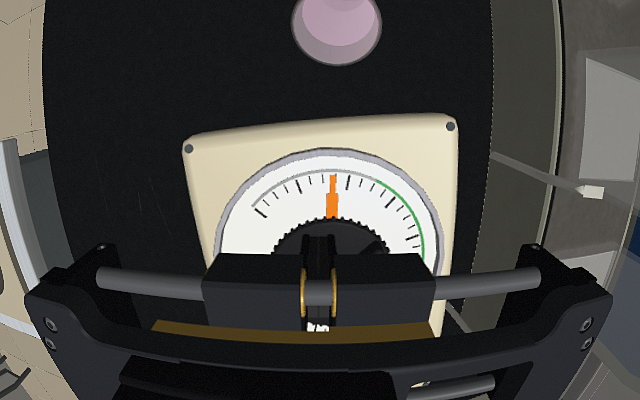

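Fingers sit in the gap (tips at (320,240)), hand at (333,195). Measured: hand 88.2°, mark −24.5°, so 112.7° to carry. Pressing gently.

Emit:
carry_out:
  moves:
    - [0, 0, 0.1, 0, 0, 0]
    - [0, 0, 0.1, 0, 0, 0]
    - [0, 0, 0.08, 0, 0, 0]
    - [0, 0, 0.03, 0, 0, 0]
    - [0, 0, 0, 0, 0, 0]

```text
time: 5.0
ee_pos: [0.5366, 0.0721, 0.0803]
eef_rot: [0.713, 0.701, 0.0, -0.0]
ft_force: [-1.1, 0.6, 3.7]
width: 0.0003
grip_force: 1.8
```

Emit:
carry_out:
  moves:
    - [0, 0, 0.025, 0, 0, 0]
    - [0, 0, 0, 0, 0, 0]

```text
time: 5.25
ee_pos: [0.5367, 0.0722, 0.0794]
eef_rot: [0.713, 0.701, 0.0, 0.0]
ft_force: [-1.7, 0.8, 6.1]
width: 0.0004
grip_force: 2.9
```

Emit:
carry_out:
  moves:
    - [0, 0, 0.012, 0, 0, 0]
    - [0, 0, 0, 0, 0, 0]

```text
time: 5.5
ee_pos: [0.5368, 0.0723, 0.0792]
eef_rot: [0.713, 0.701, 0.0, 0.0]
ft_force: [-2.3, 0.9, 8.8]
width: 0.001
grip_force: 3.7
```

Run:
```python
from h import *
# shift rows: circle about cen, radius 30 mm, clockwise, in tool axes, 40 mm units (fixed orientation; tool x=(.016,1), y=(1,-.016))
X=np.array([.016,1]);Y=np.array([1,-.016])
st=10
for a in range(106,-280,-st):
    f=lambda t:.03*np.array([np.cos(np.radians(t)),np.sin(np.radians(t))]); d=f(a-st)-f(a)
    print(a,(d@X/.04).round(3),(d@Y/.04).round(3),end=' | ')
```

```text
106 0.027 0.128 | 96 0.004 0.131 | 86 -0.018 0.129 | 76 -0.041 0.124 | 66 -0.062 0.115 | 56 -0.081 0.103 | 46 -0.097 0.087 | 36 -0.111 0.069 | 26 -0.121 0.049 | 16 -0.128 0.027 | 6 -0.131 0.004 | -4 -0.129 -0.018 | -14 -0.124 -0.041 | -24 -0.115 -0.062 | -34 -0.103 -0.081 | -44 -0.087 -0.097 | -54 -0.069 -0.111 | -64 -0.049 -0.121 | -74 -0.027 -0.128 | -84 -0.004 -0.131 | -94 0.018 -0.129 | -104 0.041 -0.124 | -114 0.062 -0.115 | -124 0.081 -0.103 | -134 0.097 -0.087 | -144 0.111 -0.069 | -154 0.121 -0.049 | -164 0.128 -0.027 | -174 0.131 -0.004 | -184 0.129 0.018 | -194 0.124 0.041 | -204 0.115 0.062 | -214 0.103 0.081 | -224 0.087 0.097 | -234 0.069 0.111 | -244 0.049 0.121 | -254 0.027 0.128 | -264 0.004 0.131 | -274 -0.018 0.129 |
```

Emit:
carry_out:
  moves:
    - [0.013, 0.064, 0.008, 0, 0, 0]
    - [0.013, 0.064, 0, 0, 0, 0]
    - [0.002, 0.066, 0, 0, 0, 0]
    - [0.002, 0.066, 0, 0, 0, 0]
    - [0, 0, 0, 0, 0, 0]

```text
time: 6.12
ee_pos: [0.5476, 0.0731, 0.079]
eef_rot: [0.713, 0.701, 0.001, 0.0]
ft_force: [-1.1, 0.3, 7.8]
width: 0.0004
grip_force: 4.0
```

Emit:
carry_out:
  moves:
    - [-0.009, 0.065, 0, 0, 0, 0]
    - [-0.009, 0.065, 0, 0, 0, 0]
    - [-0.02, 0.062, 0, 0, 0, 0]
    - [-0.02, 0.062, 0, 0, 0, 0]
    - [0, 0, 0, 0, 0, 0]

```text
time: 6.75
ee_pos: [0.5577, 0.0705, 0.079]
eef_rot: [0.713, 0.701, 0.001, 0.0]
ft_force: [-0.0, 1.4, 8.0]
width: 0.0
grip_force: 4.0
```

Emit:
carry_out:
  moves:
    - [-0.031, 0.058, 0, 0, 0, 0]
    - [-0.031, 0.058, 0, 0, 0, 0]
    - [-0.04, 0.052, 0, 0, 0, 0]
    - [-0.04, 0.052, 0, 0, 0, 0]
    - [0, 0, 0, 0, 0, 0]

```text
time: 7.38
ee_pos: [0.5663, 0.0647, 0.079]
eef_rot: [0.713, 0.701, 0.001, 0.0]
ft_force: [-0.7, 0.1, 7.9]
width: 0.0006
grip_force: 4.0
```

Emit:
carry_out:
  moves:
    - [-0.049, 0.044, 0.008, 0, 0, 0]
    - [-0.049, 0.044, 0, 0, 0, 0]
    - [-0.055, 0.034, 0, 0, 0, 0]
    - [-0.055, 0.034, 0, 0, 0, 0]
    - [0, 0, 0, 0, 0, 0]

```text
time: 8.0
ee_pos: [0.5725, 0.0564, 0.0788]
eef_rot: [0.713, 0.701, 0.001, 0.0]
ft_force: [-1.8, 0.2, 8.7]
width: 0.0006
grip_force: 4.3
```

Emit:
carry_out:
  moves:
    - [-0.06, 0.025, 0, 0, 0, 0]
    - [-0.06, 0.025, 0, 0, 0, 0]
    - [-0.064, 0.013, 0, 0, 0, 0]
    - [-0.064, 0.013, 0, 0, 0, 0]
    - [0, 0, 0, 0, 0, 0]

```text
time: 8.62
ee_pos: [0.5755, 0.0465, 0.0789]
eef_rot: [0.713, 0.701, 0.001, 0.0]
ft_force: [-0.9, 0.1, 9.0]
width: 0.0003
grip_force: 4.2
```

Emit:
carry_out:
  moves:
    - [-0.065, 0.002, 0, 0, 0, 0]
    - [-0.065, 0.002, 0, 0, 0, 0]
    - [-0.064, -0.009, 0, 0, 0, 0]
    - [-0.064, -0.009, 0, 0, 0, 0]
    - [0, 0, 0, 0, 0, 0]

```text
time: 9.25
ee_pos: [0.5747, 0.0362, 0.0789]
eef_rot: [0.713, 0.701, 0.001, 0.0]
ft_force: [-1.0, 0.9, 9.1]
width: 0.0003
grip_force: 4.1
```

Emit:
carry_out:
  moves:
    - [-0.062, -0.02, 0, 0, 0, 0]
    - [-0.062, -0.02, 0, 0, 0, 0]
    - [-0.058, -0.031, 0, 0, 0, 0]
    - [-0.058, -0.031, 0, 0, 0, 0]
    - [0, 0, 0, 0, 0, 0]

```text
time: 9.88
ee_pos: [0.5706, 0.0266, 0.0789]
eef_rot: [0.713, 0.701, 0.001, 0.001]
ft_force: [-0.5, 0.5, 8.4]
width: 0.0004
grip_force: 4.0
```

Emit:
carry_out:
  moves:
    - [-0.052, -0.04, 0, 0, 0, 0]
    - [-0.052, -0.04, 0, 0, 0, 0]
    - [-0.044, -0.049, 0, 0, 0, 0]
    - [-0.044, -0.049, 0, 0, 0, 0]
    - [0, 0, 0, 0, 0, 0]

```text
time: 10.5
ee_pos: [0.5624, 0.0187, 0.0781]
eef_rot: [0.713, 0.701, 0.0, 0.0]
ft_force: [0.6, -0.2, 4.7]
width: 0.0003
grip_force: 2.3
```

Run:
```python
from h import *
from bench import read_state, viewer, r
c=viewer.camera("wrist"); s=read_state(); np.savez("w3.npz",**c); print(s["ee_pos"],s["ft_force"],s["torque"])
print(dial(c,np.array([.5445,.0437])))
i=c["pixels"][:,:,::-1]; cv2.imwrite("pics/w3.png",i[60:340,160:500])
```

```text
[0.56243174 0.01877573 0.07807411] [ 0.85495405 -0.40973965  4.65333285] [-0.20986165 -0.03332031 -0.00567168]
{'hand': (432, np.float64(88.54), np.float64(88.23), np.float64(0.0416), np.float64(0.0661)), 'mark': (120, np.float64(-24.62), np.float64(-24.76), np.float64(0.0653), np.float64(0.075))}
```

View pics/w3.png

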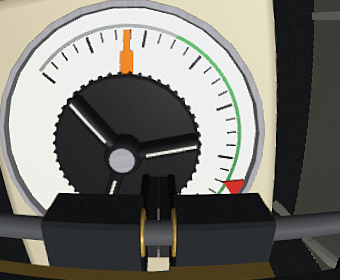

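Force fell from 9 to 4.7 N: the key is over the keyway (hand at crop (126,50), mark (235,187), still unmoved). Pressing on to the stop.

Emit:
carry_out:
  moves:
    - [0, 0, 0.03, 0, 0, 0]
    - [0, 0, 0.03, 0, 0, 0]
    - [0, 0, 0, 0, 0, 0]

```text
time: 10.92
ee_pos: [0.5626, 0.0188, 0.0758]
eef_rot: [0.713, 0.701, 0.0, 0.0]
ft_force: [-0.9, -0.2, 6.7]
width: 0.0007
grip_force: 3.6
```

Emit:
carry_out:
  moves:
    - [0, 0, 0.015, 0, 0, 0]
    - [0, 0, 0, 0, 0, 0]

```text
time: 11.18
ee_pos: [0.5628, 0.0188, 0.0756]
eef_rot: [0.713, 0.701, 0.0, 0.0]
ft_force: [-1.3, -1.4, 12.0]
width: 0.0003
grip_force: 5.6
```

Dropped to the bottom stop (12 N). Carrying clockwise.

Emit:
carry_out:
  moves:
    - [-0.035, -0.056, 0, 0, 0, 0]
    - [-0.035, -0.056, 0, 0, 0, 0]
    - [-0.025, -0.061, 0, 0, 0, 0]
    - [-0.025, -0.061, 0, 0, 0, 0]
    - [-0.014, -0.064, 0, 0, 0, 0]
    - [-0.014, -0.064, 0, 0, 0, 0]
    - [-0.002, -0.066, 0, 0, 0, 0]
    - [-0.002, -0.066, 0, 0, 0, 0]
    - [0, 0, 0, 0, 0, 0]

```text
time: 12.3
ee_pos: [0.5437, 0.0134, 0.0757]
eef_rot: [0.713, 0.701, 0.001, 0.001]
ft_force: [2.2, -0.4, 8.9]
width: 0.0009
grip_force: 4.1
```

```bash
cat > look.py <<'E'
from h import *
from bench import read_state, viewer, r
import sys
c=viewer.camera("wrist"); s=read_state(); print(s["ee_pos"],s["ft_force"])
d=s["ee_pos"][:2]-[.5445,.0437]; print("finger ang",np.degrees(np.arctan2(d[1],d[0])),np.hypot(*d))
print(dial(c,np.array([.5445,.0437])))
if len(sys.argv)>1: cv2.imwrite(sys.argv[1],c["pixels"][60:340,160:500,::-1])
E
python3 look.py pics/w4.png
```

```text
[0.54372187 0.01337388 0.07574369] [ 2.10141959 -0.73237201  8.06132222]
finger ang -91.46981133352696 0.030336106093157362
{'hand': (423, np.float64(62.16), np.float64(62.07), np.float64(0.0416), np.float64(0.0661)), 'mark': (122, np.float64(-24.76), np.float64(-24.59), np.float64(0.0652), np.float64(0.075))}
```

Emit:
carry_out:
  moves:
    - [0.009, -0.065, 0.004, 0, 0, 0]
    - [0.009, -0.065, 0, 0, 0, 0]
    - [0.02, -0.062, 0, 0, 0, 0]
    - [0.02, -0.062, 0, 0, 0, 0]
    - [0.031, -0.058, 0, 0, 0, 0]
    - [0.031, -0.058, 0, 0, 0, 0]
    - [0.04, -0.052, 0, 0, 0, 0]
    - [0.04, -0.052, 0, 0, 0, 0]
    - [0, 0, 0, 0, 0, 0]

```text
time: 13.48
ee_pos: [0.5249, 0.0211, 0.0757]
eef_rot: [0.713, 0.701, 0.001, 0.001]
ft_force: [1.2, -3.1, 10.2]
width: 0.0003
grip_force: 5.1
```

```bash
python3 look.py
```

```text
[0.52486193 0.02113893 0.07566872] [ 1.72459617 -3.57805437 10.56332267]
finger ang -131.03763921834178 0.029910794766849946
{'hand': (321, np.float64(32.08), np.float64(31.82), np.float64(0.0429), np.float64(0.0661)), 'mark': (107, np.float64(-24.75), np.float64(-24.6), np.float64(0.0656), np.float64(0.0749))}
```

Emit:
carry_out:
  moves:
    - [0.049, -0.044, 0, 0, 0, 0]
    - [0.049, -0.044, 0, 0, 0, 0]
    - [0.055, -0.034, 0, 0, 0, 0]
    - [0.055, -0.034, 0, 0, 0, 0]
    - [0.06, -0.025, 0, 0, 0, 0]
    - [0.06, -0.025, 0, 0, 0, 0]
    - [0.064, -0.013, 0, 0, 0, 0]
    - [0.064, -0.013, 0, 0, 0, 0]
    - [0, 0, 0, 0, 0, 0]

```text
time: 14.65
ee_pos: [0.5158, 0.0379, 0.0756]
eef_rot: [0.714, 0.701, 0.0, 0.001]
ft_force: [0.6, -7.5, 11.3]
width: 0.0007
grip_force: 10.8
```

```bash
python3 look.py
```

```text
[0.51581867 0.03789483 0.07561139] [ 0.9909211  -6.88850046 11.71083861]
finger ang -168.5577753545175 0.02926292009571485
{'hand': (222, np.float64(3.52), np.float64(3.08), np.float64(0.0446), np.float64(0.0657)), 'mark': (92, np.float64(-24.74), np.float64(-24.61), np.float64(0.0652), np.float64(0.075))}
```

Emit:
carry_out:
  moves:
    - [0.065, -0.002, 0, 0, 0, 0]
    - [0.065, -0.002, 0, 0, 0, 0]
    - [0.064, 0.009, 0, 0, 0, 0]
    - [0.064, 0.009, 0, 0, 0, 0]
    - [0, 0, 0, 0, 0, 0]

```text
time: 15.32
ee_pos: [0.5162, 0.049, 0.0756]
eef_rot: [0.713, 0.701, 0.0, 0.001]
ft_force: [-0.5, -4.7, 13.5]
width: 0.0004
grip_force: 8.8
```

```bash
python3 look.py pics/w5.png
```

```text
[0.5162207  0.04900389 0.07558554] [-1.09656304 -4.64350436 12.12424919]
finger ang 169.37737025419537 0.0287723836789116
{'hand': (110, np.float64(-137.72), np.float64(-128.23), np.float64(0.044), np.float64(0.0671)), 'mark': None}
```

View pics/w5.png

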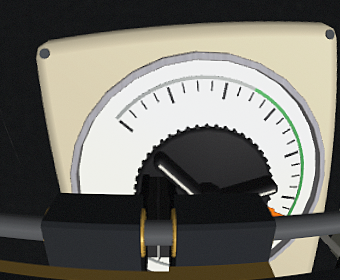

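Wing at crop (240,185), hand's stub at (275,212) just above the gripper body, mark hidden; I check the fixed cameras.

Run:
```python
from h import *
from bench import viewer
ims=[]
for n,b in (("scene",(255,375,150,230)),("side",(270,390,160,240))):
    c=viewer.camera(n); ims.append(cv2.resize(c["pixels"][b[2]:b[3],b[0]:b[1],::-1],None,fx=4,fy=4,interpolation=2))
cv2.imwrite("pics/f6.png",np.vstack(ims)[:600])
```

```text
(no output)
```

View pics/f6.png

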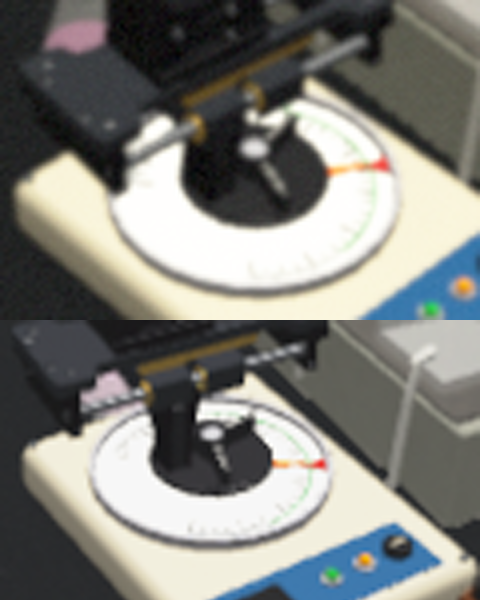

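Both fixed views show the hand nearly touching the mark; compute angles.

```bash
cat > fix.py <<'E'
from h import *
from bench import viewer
for n in ("scene","side"):
    c=viewer.camera(n); hsv=cv2.cvtColor(c["pixels"],cv2.COLOR_RGB2HSV)
    V,U=np.mgrid[:400,:640]; X=cast(c,np.c_[U.ravel(),V.ravel()],.0525)[:,:2]
    c0=dict(np.load(n+"0.npz")); 
    cen=np.array({"scene":CS,"side":CD}[n]) if 0 else np.array([.5445,.0437])
    v=X-cen; d=np.hypot(*v.T); H=hsv.reshape(-1,3).astype(int)
    for nm,k in (("hand",(H[:,0]>8)&(H[:,0]<24)&(d>.042)&(d<.062)),("mark",((H[:,0]<=6)|(H[:,0]>174))&(d>.060)&(d<.085))):
        k=k&(H[:,1]>70)&(H[:,2]>110)&(v[:,0]>.02); w=H[k,1].astype(float)
        q=(X[k]*w[:,None]).sum(0)/w.sum(); e=q-cen; print(n,nm,k.sum(),q.round(4),np.degrees(np.arctan2(e[1],e[0])).round(2),np.hypot(*e).round(4))
E
python3 fix.py
```

```text
scene hand 16 [0.591  0.0221] -24.95 0.0513
scene mark 13 [0.6111 0.0113] -25.91 0.0741
side hand 9 [0.5883 0.0234] -24.87 0.0483
side mark 6 [0.6113 0.0105] -26.44 0.0746
```

Emit:
carry_out:
  moves:
    - [-0.02, -0.003, 0, 0, 0, 0]
    - [0, 0, -0.08, 0, 0, 0]
    - [0, 0, -0.08, 0, 0, 0]
    - [0, 0, -0.2, 0, 0, 0]
    - [0, 0, -0.6, 0, 0, 0]
    - [0, 0, -0.7, 0, 0, 0]
    - [0, 0, -0.7, 0, 0, 0]
    - [0, 0, 0, 0, 0, 0]

```text
time: 16.58
ee_pos: [0.5159, 0.0499, 0.1709]
eef_rot: [0.713, 0.701, 0.001, 0.0]
ft_force: [0.8, -0.9, 0.2]
width: 0.0003
grip_force: 0.0
```

```bash
python3 look.py pics/w7.png; python3 fix.py
```

```text
[0.51519809 0.04984048 0.16954489] [ 0.65397615  0.02591981 -0.40148138]
finger ang 168.16442434010315 0.029938389398717978
{'hand': (88, np.float64(-23.89), np.float64(-24.18), np.float64(0.0471), np.float64(0.0676)), 'mark': (50, np.float64(-24.7), np.float64(-24.61), np.float64(0.0665), np.float64(0.075))}
scene hand 18 [0.5907 0.0226] -24.52 0.0508
scene mark 13 [0.6112 0.0113] -25.89 0.0741
side hand 9 [0.5883 0.0234] -24.86 0.0483
side mark 6 [0.6113 0.0105] -26.44 0.0747
```

View pics/w7.png

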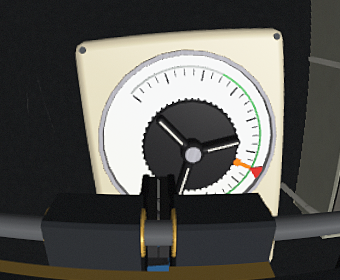

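Hand at crop (240,162) points at the mark (255,170), about 0.5° short. One closer, unobstructed look.

Emit:
carry_out:
  moves:
    - [-0.7, 0.7, 0, 0, 0, 0]
    - [-0.7, 0.7, 0, 0, 0, 0]
    - [-0.3, 0.5, 0, 0, 0, 0]
    - [0, 0, 0, 0, 0, 0]
    - [0, 0, 0, 0, 0, 0]

```text
time: 17.35
ee_pos: [0.5893, -0.0193, 0.1682]
eef_rot: [0.713, 0.701, -0.001, -0.001]
ft_force: [0.5, 0.3, 0.6]
width: 0.0006
grip_force: 0.0
```

Run:
```python
from h import *
from bench import read_state, viewer, r
R_=[]
for i in range(3):
    c=viewer.camera("wrist")
    # centre from the knob's disc edge/boss-free: print for a few centres
    for dc in ((0,0),(.001,0),(0,.001)): R_.append(dial(c,np.array([.5445,.0437])+dc))
for x in R_: print([tuple(map(float,v)) if v else v for v in x.values()])
p=c["pixels"]; uv=(330,180)
V,U=np.mgrid[:400,:640]; X=cast(c,np.c_[U.ravel(),V.ravel()],.0525,True)[:,:2]; d=np.hypot(*(X-[.609,.0145]).T); i=d.argmin(); v,u=divmod(i,640)
cv2.imwrite("pics/w8.png",cv2.resize(p[v-40:v+40,u-60:u+40,::-1],None,fx=6,fy=6,interpolation=2)); print(u,v,read_state()["ee_pos"])
```

```text
[(165.0, -23.78, -24.17, 0.0415, 0.0654), (66.0, -24.79, -24.85, 0.0662, 0.0749)]
[(165.0, -24.24, -24.55, 0.0406, 0.0645), (79.0, -25.11, -25.21, 0.0653, 0.0749)]
[(165.0, -24.8, -24.99, 0.0419, 0.0658), (61.0, -25.52, -25.62, 0.0666, 0.075)]
[(163.0, -23.79, -24.11, 0.0418, 0.0654), (66.0, -24.87, -24.79, 0.0666, 0.075)]
[(163.0, -24.25, -24.48, 0.0409, 0.0645), (79.0, -25.15, -25.15, 0.0657, 0.075)]
[(163.0, -24.81, -24.93, 0.0422, 0.0659), (59.0, -25.6, -25.55, 0.067, 0.0749)]
[(163.0, -23.83, -24.04, 0.0417, 0.0652), (65.0, -24.8, -24.68, 0.0664, 0.0749)]
[(163.0, -24.29, -24.42, 0.0407, 0.0643), (79.0, -25.12, -25.04, 0.0655, 0.0749)]
[(163.0, -24.85, -24.86, 0.042, 0.0656), (59.0, -25.54, -25.44, 0.0668, 0.0748)]
340 160 [ 0.58965654 -0.01902812  0.16905683]
```

View pics/w8.png

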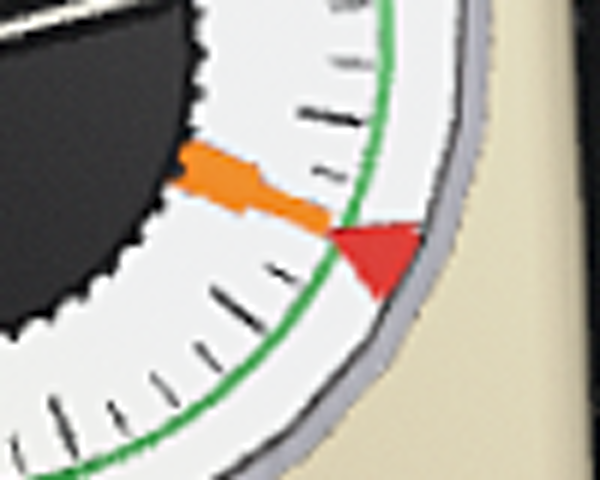

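Tip at crop (330,221) stands on the mark's apex (330,232): about 0.65°, or 0.8 mm, which is under a tenth of a division. I accept it. The knob is up and the arm is clear.

```bash
python3 -c "
from bench import r
print(r.close_job())"
```

```text
the job is handed in; nothing more can be done
None
```

I set the orange hand at the red mark, about 0.8 mm short of its point, and handed the job in at about 18 s with the knob released and the arm clear; pressing read at most 13.5 N, and the arm stayed clear of the flask, bottle and carton.

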